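# Seat the keyed spool plate on a thread winder

### The arm

A 6-joint arm with a two-finger parallel gripper is mounted at the origin on the work surface. World frame = base frame: x ahead of the robot, y to its left, z up, the work surface at z = 0. Lengths are in m, angles in rad, forces in N, time in s.
With the tool pointing down it reaches from about 0.4 to 0.825 m from the base axis. Payload 7 kg.
Tool frame: the origin (TCP) lies at the very end of the fingers, on their centre line; the grasp point (between the pads) lies 19 mm behind it (tcp_to_grasp is the distance from the TCP to the grasp point, in m); x points along the fingers, z is the direction in which the jaws open and shut, and the axes are right-handed (so a half turn about x gives the same grasp; the last joint's range is limited). The gripper opens to 88 mm and grips with 3 to 60 N. Pads are 19 mm wide; open, the fingers measure 130 mm over their backs; the gripper's body (78 mm by 193 mm) begins 47 mm behind the grasp point.
Start: joints at [-0.878, 0.359, 0.012, 0, -1.224, -0.288], TCP at [0.266, -0.62, 0.227] pointing down, gripper open.
Joint ranges: [-3.07, 3.07], [-1.43, 2.12], [-1.02, 1.25], [-3.03, 1.67], [-3.05, -0], [-3.03, 3.03]. Speed limits (rad/s): [2.39, 2.39, 3.01, 3.14, 3.14, 3.14].

### API

Orientations are given as [roll, pitch, yaw] about the fixed x, y, z axes, in that order (R = Rz(yaw) Ry(pitch) Rx(roll)).
In Python, from station import get_state, grab_frame, job_done, tcp_to_grasp gives the robot as it stands. The module is installed in compiled form; this text tells all that it offers.
- The arm moves only by the shell command python3 -m crank 'ROWS' [FORCE]. ROWS is JSON, a list of rows, each a list of 7 numbers: the shift along the tool's x, y, z in m, then the turn, a rotation vector about the tool's x, y, z in rad, then the opening, from 0 (shut) to 1 (fully open). In form: [[x, y, z, wx, wy, wz, fingers], ...]. A call has 1 to 10 rows; each row is the pose to reach, as a shift and turn from the pose commanded when the call began, along the tool's axes at that moment; what a row does not reach only later rows make up. A row lasts 1/8 s, in which the tool goes at most 62.5 mm and 10.7 degrees, less where a joint would pass 70% of its speed; a pose out of reach is approached as far as the arm can. A call with a gripper value outside its range is refused whole. The fingers move at their own pace and stop on an object; FORCE is the grip in N (left out, the last holds). Time passes only in rows, so rows that repeat a pose let the fingers close. It gives the time, the measured TCP pose, the force and the opening at its end, in the units of the state.
- get_state(): the state, without advancing time (a new reading comes with each control period).
- grab_frame(name): name is "scene" or "top"; returns a dict with "pixels" (384x512x3 uint8, red, green, blue), "vfov" (degrees; the focal length in pixels is half the picture's height over the tangent of half this angle, whatever the lens; pixels are square), "cx", "cy" (the principal point, pixels), "k1" (the pictures are not rectified: a ray, as slopes to the right and down, at radius r is drawn at 1 + k1 r^2 times it, then the intrinsics apply), "extrinsics" (4x4, takes a point from world to camera coordinates). Camera axes: x right, y up, looking along -z (the intrinsics and any distortion apply to the point x, -y, -z); pixel columns grow to the right and rows downward; lengths in m; the calibration is good to about 2 mm. A picture is of the moment at which its call begins. There is no depth.
- job_done(): hands the job in, once; it reports no verdict.
The state is a dict: "t": time; "q": joint angles; "qd": joint speeds; "joint_efforts": joint torques, N m; "eef_pos": TCP position; "ee_rot": TCP orientation; "force": force on the tool from outside, world axes, zero at the start; "moment": the same for the moment, N m; "width": finger opening in m.
Only numpy, scipy, OpenCV 4.12 (cv2) and the standard library are available. Lean on these libraries where they do the work, as an engineer would, in place of code of your own. Each camera call takes 0.05 s, during which the arm holds its last target.

### The job

The white spool plate stands raised on the thread winder with its notch out of line. With a fingertip, push it round by its ribs until the notch in its rim is over the winder's drive pin, then press it down by its centre boss until it is fully home, and let go. Do not lift the plate, and leave the thread spools and the jar where they stand.

Things in the scene. Friction and masses are not known exactly. Their poses are not given: they have to be found in the camera images.
- spool_plate: Loose white plastic disc, 140 mm across, 8 mm thick, about 160 g. Origin: centre of its underside; z up; +x points through its notch. An 18 mm stem below it, 40 mm long, stands in a socket with 1 mm play, so it turns freely either way and stays where left. Starts raised, underside 58 mm above the table, 0.6 rad or more off the pin; fully home, 46 mm. Pressing takes about 5 N; it stays down.
- notch (a point): Middle of the plate's notch, 60 mm from its centre along its +x axis, level with its top face. The notch is a slot 13 mm wide, cut 20 mm deep into the rim, right through the plate.
- boss (a point): Centre of the flat top of the plate's round centre boss: 34 mm diameter, 20 mm above the plate's top face (28 mm above its underside).
- rib (a point): Top of one of the plate's three straight upright radial ribs, 39 mm from the centre, at 180 degrees from the notch; the others are at 60 and 300 degrees. Ribs are 6 mm thick, 14 mm above the plate's top face, and run from the boss to 62 mm from the centre. Pushing one sideways turns the plate with less than 3 N.
- winder: Fixed grey winder: square deck 190 x 190 mm, 40 mm high, with the plate over its centre, and a motor housing 75 x 130 mm, 55 mm high, on its +x side, middle 135 mm from the deck's centre. Origin: centre of the deck's underside, on the table and on the plate's turning axis; z up; +x points from that axis to the drive pin and on to the motor housing.
- pin (a point): Tapered top of the brass drive pin: 8 mm across, 15 mm above the deck (55 mm above the table), 60 mm from the winder's centre along its +x axis. Under the raised plate's rim unless the notch is over it; off the notch it stops the plate after 3 mm. A brass foot bar, 8 mm wide, 5 mm high, runs from it outward and shows past the rim on the motor side.
- collar (a joint): Aluminium friction collar (84 mm across) under the plate, which carries it: 0 raised, 0.012 (m) when the plate is fully home. It slides down under about 5 N and stays where it is left.
- spool_wood: Bystander: wooden-flanged spool of red thread, 48 mm diameter, 58 mm high, standing loose beside the winder. Origin: centre of its underside.
- spool_small: Bystander: plastic-flanged spool of blue thread, 40 mm diameter, 48 mm high, standing loose beside the winder. Origin: centre of its underside.
- button_jar: Bystander: small closed glass jar with a steel cap, 52 mm diameter, 55 mm high, standing loose beside the winder. Origin: centre of its underside.
Things that resemble listed ones, but are neither listed nor needed, are in the scene too. Of the things like the spool_plate, leave any that is green; of the rest the larger one is meant.

How it is judged:
On the way, in this order (a step that is already met when the one before it is completed fails the run):
1. the notch has been turned over the pin with the plate still raised (horizontal distance between notch and pin below 0.008 m and z of spool_plate in the frame of winder above 0.052 m), for 0.1 s.
2. the plate has been pressed home over the pin (z of spool_plate in the frame of winder below 0.0485 m and horizontal distance between notch and pin below 0.006 m), for 0.1 s.
At the end, for the whole second after the job is handed in: The plate lies fully home: underside less than 48.5 mm above the table, tilted less than 0.05 rad, notch within 6 mm of the pin seen from above, at rest; each bystander upright (within 0.3 rad) and within 20 mm of where it stood (all of step 2 and angle between spool_plate's own z axis and vertical below 0.05 rad and linear speed of spool_plate below 0.02 m/s and distance of each of spool_wood, spool_small, button_jar from where it was at the start of the episode below 0.02 m and angle between each of spool_wood, spool_small, button_jar's own z axis and vertical below 0.3 rad); the robot touches nothing.
It fails at once if the plate was lifted more than 7 mm above its raised start (z of spool_plate in the frame of winder above 0.065 m).
It fails at once if a bystander was moved more than 20 mm or tipped (not (distance of each of spool_wood, spool_small, button_jar from where it was at the start of the episode below 0.02 m and angle between each of spool_wood, spool_small, button_jar's own z axis and vertical below 0.3 rad)).
It also fails if it takes over 72 s, if anything falls off the work surface, if the arm or the gripper's body presses on something with over 40 N, if the wrist force passes 120 N, or if a joint passes its speed limit or range.

## Working session

There is one attempt and no reset: what is moved stays moved. The work goes in short steps, Python scripts to look and compute and a shell command to move; the robot and the scene stay as the last step left them, time stands still between calls to the robot, and variables do not carry over. Pictures are saved under pics/ and viewed, and the job is handed in when it is done.

```bash
ls; mkdir -p pics; python3 - <<'E'
from station import *
import cv2
s=get_state()
for k,v in s.items(): print(k,v)
print(tcp_to_grasp)
for n in("scene","top"):
    f=grab_frame(n); cv2.imwrite(f"pics/{n}0.png",f["pixels"][...,::-1])
    print(n,f["vfov"],f["cx"],f["cy"],f["k1"],f["extrinsics"])
E
```

```text
pics
t 0.0
q [-8.77889652e-01  3.59387416e-01  1.10395584e-02 -3.53884344e-04
 -1.22407607e+00 -2.88102515e-01]
qd [ 0.00051954  0.00012247 -0.00050107  0.00276072 -0.00067671 -0.00110854]
joint_efforts [ 1.02642527e-03 -5.82721782e+01  2.93051291e+01  6.99727848e+00
  6.74785028e-03 -1.34798138e-04]
eef_pos [ 0.26562393 -0.62000307  0.22561326]
ee_rot [0.08651309 1.56913506 2.06199305]
force [-0.33229753 -0.68378261  1.14760463]
moment [-0.03078936  0.03227815  0.04501189]
width 0.08773402219901563
0.0188
scene 57.68244063481638 260.44620415548275 190.91128444207203 0.026466570862404847 [[-0.42905434  0.90326956 -0.00405907  0.24234266]
 [-0.48436991 -0.22627877  0.8450939   0.21113922]
 [ 0.76242912  0.3645573   0.53460249 -1.32167317]
 [ 0.          0.          0.          1.        ]]
top 50.69870750097447 253.02178539508293 194.90917584180949 -0.011575270876822658 [[ 0.02117217 -0.99941175 -0.02697936  0.02319494]
 [ 0.99202601  0.01764692  0.12479172 -0.6128544 ]
 [-0.12424221 -0.02940633  0.99181608 -0.98532791]
 [ 0.          0.          0.          1.        ]]
```

View pics/top0.png

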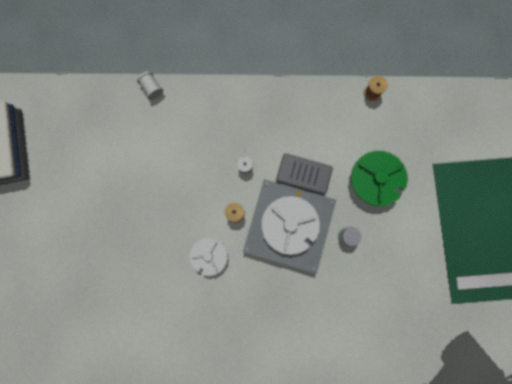

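View pics/scene0.png

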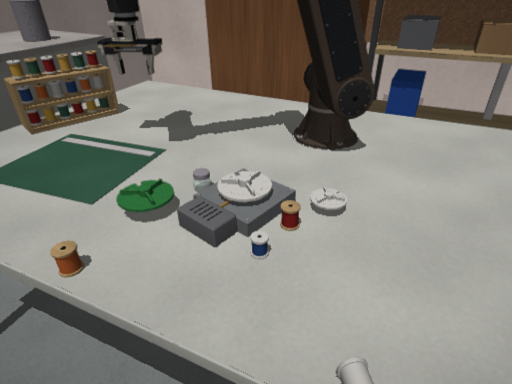

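Plate candidates in the top view are the large white disc on the winder (290,225), a green one (379,180) and a small white one (209,257). By the description it is the large white one. I'll check it in a close crop and measure it.

```bash
cat > h.py <<'E'
import numpy as np, cv2
from station import *
def K(f):
    h,w=f["pixels"].shape[:2]; F=h/2/np.tan(np.radians(f["vfov"])/2)
    return F
def ray(f,u,v):
    F=K(f); d=np.array([(u-f["cx"])/F,(v-f["cy"])/F]); x=d.copy()
    for _ in range(20): x=d/(1+f["k1"]*(x@x))
    E=f["extrinsics"]; R=E[:3,:3]; o=-R.T@E[:3,3]
    return o, R.T@np.array([x[0],-x[1],-1])
def onz(f,u,v,z):
    o,d=ray(f,u,v); return o+d*(z-o[2])/d[2]
def proj(f,p):
    E=f["extrinsics"]; c=E[:3,:3]@np.array(p)+E[:3,3]
    x=np.array([c[0],-c[1]])/-c[2]; x=x*(1+f["k1"]*(x@x)); F=K(f)
    return x[0]*F+f["cx"],x[1]*F+f["cy"]
def crop(f,x0,y0,x1,y1,s,name):
    im=cv2.resize(f["pixels"][y0:y1,x0:x1,::-1],None,fx=s,fy=s,interpolation=cv2.INTER_CUBIC)
    cv2.imwrite("pics/"+name,im)
E
python3 - <<'E'
from h import *
f=grab_frame("top"); crop(f,220,145,370,280,5,"topc1.png")
f=grab_frame("scene"); crop(f,170,150,350,260,4,"scenec1.png")
E
```

```text
(no output)
```

View pics/topc1.png

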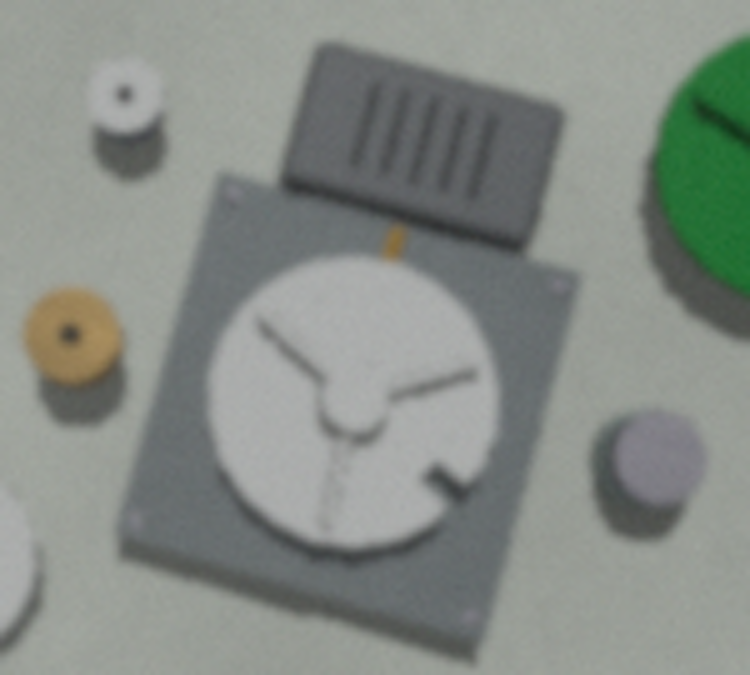

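View pics/scenec1.png

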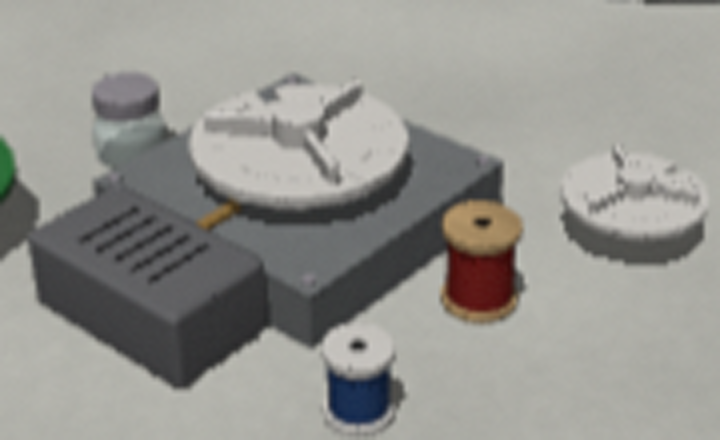

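The crop confirms it: a white plate on the grey deck, with the notch at crop (447,482) and the brass foot bar at crop (396,243). The jar is at crop (658,455), the wooden spool at (73,335) and the blue spool at (125,95). Next I'll measure them.

```bash
cat >> h.py <<'E'
def whitedisc(f,z=0.066):
    "centre of plate's top face from rim contour rays, and the notch"
    p=f["pixels"].astype(int); m=(p.min(2)>140)
    return m
E
python3 - <<'E'
from h import *
f=grab_frame("top")
U=lambda x,y:((x+.5)/5-.5+220,(y+.5)/5-.5+145)
pt=lambda x,y,z:onz(f,*U(x,y),z)
p=f["pixels"]; print(p[225,275],p[225,250],p[240,309],p[210,330],p[195,299])
# deck corners (top edges) at z .04
C=[(222,176),(580,272),(476,632 ),(122,545)]
cs=np.array([pt(x,y,.04) for x,y in C]); print(cs.round(4)); print("sides",[np.linalg.norm(cs[i]-cs[(i+1)%4]).round(4) for i in range(4)],"centre",cs.mean(0).round(4))
xa=(cs[0]+cs[1]-cs[2]-cs[3]); print("yaw winder deck",np.arctan2(xa[1],xa[0]))
# plate contour within deck hull
g=p.astype(int); mask=(g.min(2)>125).astype(np.uint8)
hull=np.array([U(x,y) for x,y in C]).round().astype(np.int32); hm=np.zeros(mask.shape,np.uint8); cv2.fillPoly(hm,[hull],1); mask&=cv2.erode(hm,np.ones((7,7)))
cn=max(cv2.findContours(mask,cv2.RETR_EXTERNAL,cv2.CHAIN_APPROX_NONE)[0],key=cv2.contourArea)
W=np.array([onz(f,u,v,.066)[:2] for u,v in cv2.convexHull(cn)[:,0,:]])
c,r=cv2.minEnclosingCircle((W*1000).astype(np.float32)); print("plate encl",np.array(c)/1000,r)
A=np.c_[2*W,np.ones(len(W))]; s=np.linalg.lstsq(A,(W**2).sum(1),rcond=None)[0]; print("lsq",s[:2],np.sqrt(s[2]+s[0]**2+s[1]**2))
n=pt(447,482,.066); b=pt(396,243,.045); boss=pt(353,400,.086)
print("notch",n,"bar",b,"boss",boss)
for nm,(x,y,z) in dict(wood=(73,335,.058),small=(125,95,.048),jar=(658,455,.055),h1=(322,45,.055),h2=(563,108,.055),h3=(524,240,.055),h4=(285,182,.055)).items(): print(nm,pt(x,y,z).round(4))
c=np.array(cs.mean(0)[:2])
for nm,q in(("notch",n),("bar",b)):
    d=q[:2]-c; print(nm,np.linalg.norm(d),np.arctan2(d[1],d[0]))
E
```

```text
[169 171 171] [132 136 134] [84 89 89] [103 109 110] [123 105  75]
[[ 0.6512  0.0081  0.04  ]
 [ 0.6055 -0.1722  0.04  ]
 [ 0.4264 -0.1207  0.04  ]
 [ 0.465   0.0544  0.04  ]]
sides [np.float64(0.186), np.float64(0.1863), np.float64(0.1793), np.float64(0.1918)] centre [ 0.537  -0.0576  0.04  ]
yaw winder deck -0.261686478382673
plate encl [ 0.53811127 -0.05739708] 71.9894027709961
lsq [ 0.53887759 -0.05721038] 0.07100654053974244
notch [ 0.49905978 -0.10333084  0.066     ] bar [ 0.61785308 -0.07966509  0.045     ] boss [ 0.53668406 -0.0563397   0.086     ]
wood [0.5675 0.0802 0.058 ]
small [0.6906 0.0579 0.048 ]
jar [ 0.5144 -0.2072  0.055 ]
h1 [ 0.7163 -0.041   0.055 ]
h2 [ 0.686  -0.1615  0.055 ]
h3 [ 0.6192 -0.1421  0.055 ]
h4 [ 0.6462 -0.0234  0.055 ]
notch 0.05942266161060285 -2.26404765746416
bar 0.08377122017110698 -0.2662377852058965
```

```bash
python3 - <<'E'
from h import *
from scipy.spatial.transform import Rotation as R
s=get_state(); M=R.from_euler('xyz',s["ee_rot"]).as_matrix(); print(M.round(3))
phi0=np.arctan2(M[1,2],M[0,2]); a=phi0-s["q"][0]+s["q"][5]; print("phi0",phi0,"a",a)
c=np.array([.538,-.0573])
for nm,rib in(("rib60",-1.22),("rib180",.87),("rib300",2.96)):
  for t in(rib-.85,rib-.55,rib+2.0-.55):
    p=c+.045*np.array([np.cos(t),np.sin(t)]); q1=np.arctan2(p[1],p[0])
    print(nm,round(t,2),p.round(3),[ (round(((a+q1-(t+h)+np.pi)%(2*np.pi)-np.pi),2)) for h in(np.pi/2,-np.pi/2)])
E
```

```text
[[-0.    -0.919 -0.394]
 [ 0.001 -0.394  0.919]
 [-1.     0.     0.001]]
phi0 1.9755404829642464 a 2.5653380655874405
rib60 -2.07 [ 0.516 -0.097] [np.float64(2.88), np.float64(-0.26)]
rib60 -1.77 [ 0.529 -0.101] [np.float64(2.58), np.float64(-0.57)]
rib60 0.23 [ 0.582 -0.047] [np.float64(0.68), np.float64(-2.46)]
rib180 0.02 [ 0.583 -0.056] [np.float64(0.88), np.float64(-2.26)]
rib180 0.32 [ 0.581 -0.043] [np.float64(0.6), np.float64(-2.54)]
rib180 2.32 [ 0.507 -0.024] [np.float64(-1.37), np.float64(1.77)]
rib300 2.11 [ 0.515 -0.019] [np.float64(-1.15), np.float64(1.99)]
rib300 2.41 [ 0.505 -0.027] [np.float64(-1.47), np.float64(1.67)]
rib300 4.41 [ 0.525 -0.1  ] [np.float64(2.68), np.float64(-0.46)]
```

```bash
python3 -m crank '[[0,-0.046,0.035,0.05,0,0,0],[0,-0.092,0.070,0.1,0,0,0],[0,-0.138,0.105,0.15,0,0,0],[0,-0.184,0.140,0.2,0,0,0],[0,-0.230,0.175,0.25,0,0,0],[0,-0.276,0.210,0.3,0,0,0],[0,-0.322,0.245,0.35,0,0,0],[0,-0.368,0.280,0.4,0,0,0],[0,-0.414,0.315,0.45,0,0,0],[0,-0.46,0.35,0.5,0,0,0]]' 20
cat >> h.py <<'E'
from scipy.spatial.transform import Rotation as Rot
C0=np.array([.538,-.0573])
def go(x,y,z,phi=None):
    "tool-frame row from present pose to world target, phi= heading of tool z"
    s=get_state(); M=Rot.from_euler('xyz',s["ee_rot"]).as_matrix()
    d=M.T@(np.array([x,y,z])-s["eef_pos"]); ph=np.arctan2(M[1,2],M[0,2])
    w=0 if phi is None else (ph-phi+np.pi)%(2*np.pi)-np.pi
    print("row",d.round(4),"wx",round(w,3),"phi",round(ph,3))
E
python3 - <<'E'
from h import *
s=get_state();print(s["eef_pos"],s["q"],s["width"],s["force"]); go(.582,-.065,.12,1.40)
E
```

```text
t: 1.5
eef_pos: [0.5515, -0.1157, 0.2268]
ee_rot: [-1.484, 1.57, -0.01]
force: [0.9, -1.1, -0.3]
width: 0.0009
[ 0.55146908 -0.11568976  0.22684203] [ 1.40599143e-01  1.75584192e-01 -2.37915050e-01  8.38790169e-05
 -1.15679183e+00 -1.80798718e+00] 0.0009121654546079533 [ 0.92522968 -1.11911807 -0.33113556]
row [ 0.1069 -0.0254  0.0534] wx 0.074 phi 1.474
```

```bash
python3 -m crank '[[0.03,-0.0254,0.0534,0.074,0,0,0],[0.08,-0.0254,0.0534,0.074,0,0,0],[0.107,-0.0254,0.0534,0.074,0,0,0],[0.107,-0.0254,0.0534,0.074,0,0,0]]'
python3 - <<'E'
from h import *
f=grab_frame("scene"); crop(f,170,100,350,235,4,"scenec2.png")
f=grab_frame("top"); crop(f,220,145,370,280,5,"topc2.png")
E
```

```text
t: 2.0
eef_pos: [0.5796, -0.0668, 0.1174]
ee_rot: [1.899, 1.566, -2.983]
force: [-0.1, -0.8, 0.6]
width: 0.0005
```

View pics/scenec2.png

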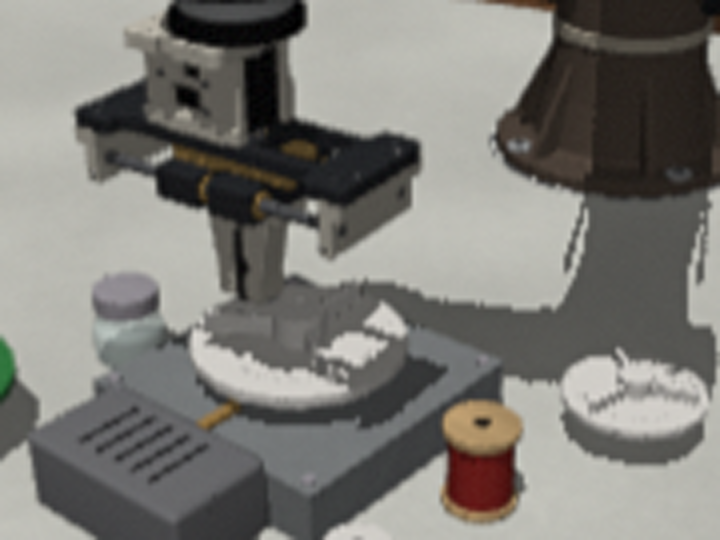

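View pics/topc2.png

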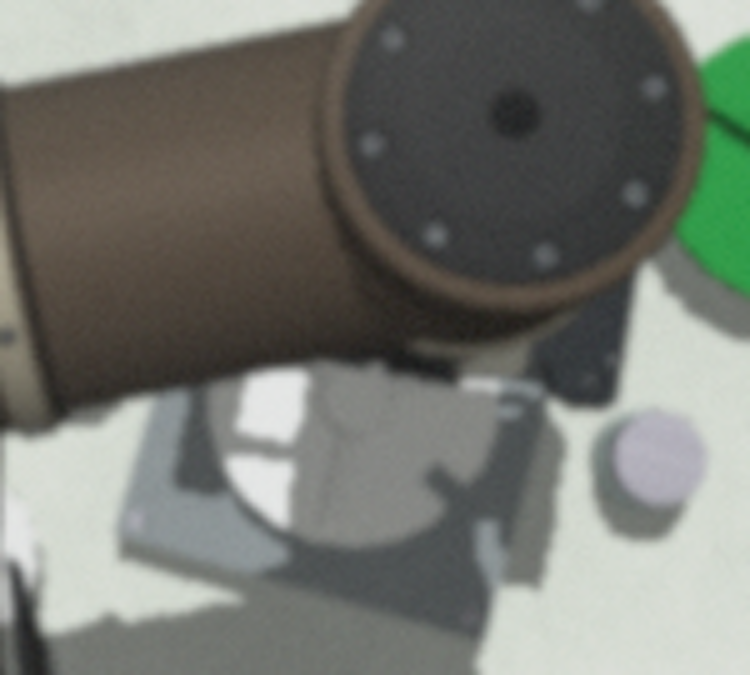

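Both views show the shut fingers over the sector between two ribs, with free plate below them. I'll go down to about 5 mm above the plate face.

```bash
python3 - <<'E'
from h import *
go(.582,-.065,.072,1.40)
E
```

```text
row [0.0485 0.0002 0.002 ] wx 0.002 phi 1.402
```

```bash
python3 -m crank '[[0.025,0,0.001,0,0,0,0],[0.040,0,0.002,0,0,0,0],[0.047,0,0.002,0,0,0,0],[0.047,0,0.002,0,0,0,0]]'
python3 - <<'E'
from h import *
s=get_state();print(s["eef_pos"],s["force"])
# orbit plan in tool frame: from t0=-0.17, r=.045; steps of 0.1 rad
M=Rot.from_euler('xyz',s["ee_rot"]).as_matrix()
for i in range(1,11):
    t=-.17+.1*i
    p=np.r_[C0+.045*np.array([np.cos(t),np.sin(t)]),.072]
    d=M.T@(p-s["eef_pos"]); print(d.round(4),round(-.1*i,2))
E
```

```text
t: 2.6
eef_pos: [0.5816, -0.065, 0.0728]
ee_rot: [-2.753, 1.571, -1.351]
force: [0.6, 0.6, 0.7]
width: 0.0003
[ 0.58164507 -0.06496721  0.07278807] [0.56452468 0.57254877 0.71976073]
[ 0.0008 -0.0005  0.0047] -0.1
[0.0008 0.0002 0.0091] -0.2
[0.0008 0.0013 0.0135] -0.3
[0.0008 0.0029 0.0177] -0.4
[0.0008 0.0048 0.0218] -0.5
[0.0008 0.0072 0.0256] -0.6
[0.0008 0.0099 0.0292] -0.7
[0.0008 0.0129 0.0325] -0.8
[0.0008 0.0163 0.0354] -0.9
[0.0008 0.02   0.0381] -1.0
```

```bash
python3 -m crank '[[0,-0.0005,0.0047,-0.1,0,0,0],[0,0.0002,0.0091,-0.2,0,0,0],[0,0.0013,0.0135,-0.3,0,0,0],[0,0.0029,0.0177,-0.4,0,0,0],[0,0.0048,0.0218,-0.5,0,0,0],[0,0.0072,0.0256,-0.6,0,0,0],[0,0.0099,0.0292,-0.7,0,0,0],[0,0.0129,0.0325,-0.8,0,0,0],[0,0.0163,0.0354,-0.9,0,0,0],[0,0.02,0.0381,-1.0,0,0,0]]'
python3 - <<'E'
from h import *
s=get_state();print(s["eef_pos"],s["force"])
f=grab_frame("scene"); crop(f,170,100,350,235,4,"scenec3.png")
f=grab_frame("top"); crop(f,220,145,370,280,5,"topc3.png")
M=Rot.from_euler('xyz',s["ee_rot"]).as_matrix()
for i in range(1,11):
    t=.83+.1*i
    p=np.r_[C0+.045*np.array([np.cos(t),np.sin(t)]),.072]
    d=M.T@(p-s["eef_pos"]); print(d.round(4),round(-.1*i,2))
E
```

```text
t: 3.85
eef_pos: [0.5694, -0.0236, 0.0738]
ee_rot: [-2.258, 1.568, 0.147]
force: [1.0, -0.8, 0.3]
width: 0.0006
[ 0.56939704 -0.0235942   0.07381781] [ 0.95279152 -0.84584819  0.2577858 ]
[0.0018 0.0013 0.0049] -0.1
[0.0018 0.0019 0.0094] -0.2
[0.0018 0.003  0.0137] -0.3
[0.0018 0.0045 0.018 ] -0.4
[0.0018 0.0065 0.022 ] -0.5
[0.0018 0.0088 0.0259] -0.6
[0.0017 0.0115 0.0295] -0.7
[0.0017 0.0146 0.0328] -0.8
[0.0017 0.0179 0.0358] -0.9
[0.0017 0.0216 0.0384] -1.0
```

View pics/scenec3.png

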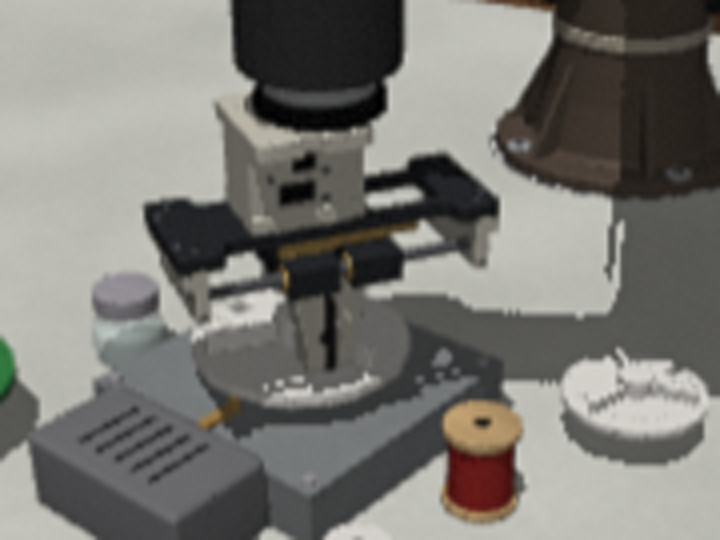

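View pics/topc3.png

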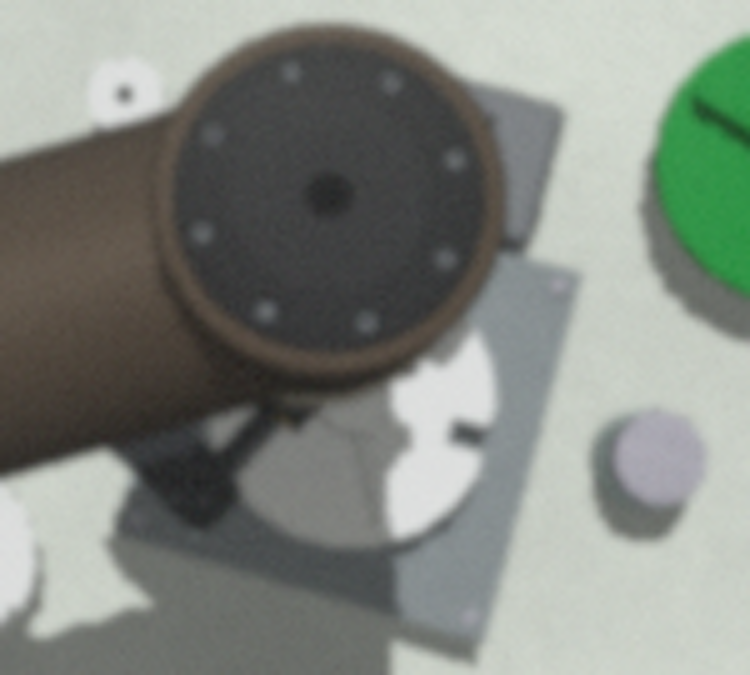

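It's pushing: the notch has moved to crop (467,433). Measuring what is left.

```bash
python3 - <<'E'
from h import *
f=grab_frame("top")
n=onz(f,(467.5)/5-.5+220,(433.5)/5-.5+145,.066); d=n[:2]-C0; print(np.linalg.norm(d),np.arctan2(d[1],d[0]))
E
```

```text
0.05761488393827224 -1.8367207495271543
```

```bash
python3 -m crank '[[0.001,0.0013,0.0049,-0.1,0,0,0],[0.001,0.0019,0.0094,-0.2,0,0,0],[0.001,0.003,0.0137,-0.3,0,0,0],[0.001,0.0045,0.018,-0.4,0,0,0],[0.001,0.0065,0.022,-0.5,0,0,0],[0.001,0.0088,0.0259,-0.6,0,0,0],[0.001,0.0115,0.0295,-0.7,0,0,0],[0.001,0.0146,0.0328,-0.8,0,0,0],[0.001,0.0179,0.0358,-0.9,0,0,0],[0.001,0.0216,0.0384,-1.0,0,0,0]]'
python3 - <<'E'
from h import *
s=get_state();print(s["eef_pos"],s["force"],s["q"][5])
f=grab_frame("scene"); crop(f,170,100,350,235,4,"scenec4.png")
f=grab_frame("top"); crop(f,220,145,370,280,5,"topc4.png")
M=Rot.from_euler('xyz',s["ee_rot"]).as_matrix()
for i in range(1,7):
    t=1.83+.1*i
    p=np.r_[C0+.045*np.array([np.cos(t),np.sin(t)]),.072]
    d=M.T@(p-s["eef_pos"]); print(d.round(4),round(-.1*i,2))
E
```

```text
t: 5.25
eef_pos: [0.526, -0.0137, 0.0722]
ee_rot: [-3.044, 1.569, 0.359]
force: [0.4, 1.5, 0.9]
width: 0.0008
[ 0.52600119 -0.01369691  0.07224653] [0.35430301 1.45078122 0.89419906] -0.08625766743353044
[0.0002 0.0004 0.0041] -0.1
[0.0002 0.0011 0.0085] -0.2
[0.0002 0.0022 0.0129] -0.3
[0.0002 0.0037 0.0171] -0.4
[0.0002 0.0057 0.0212] -0.5
[0.0002 0.008  0.025 ] -0.6
```

View pics/scenec4.png

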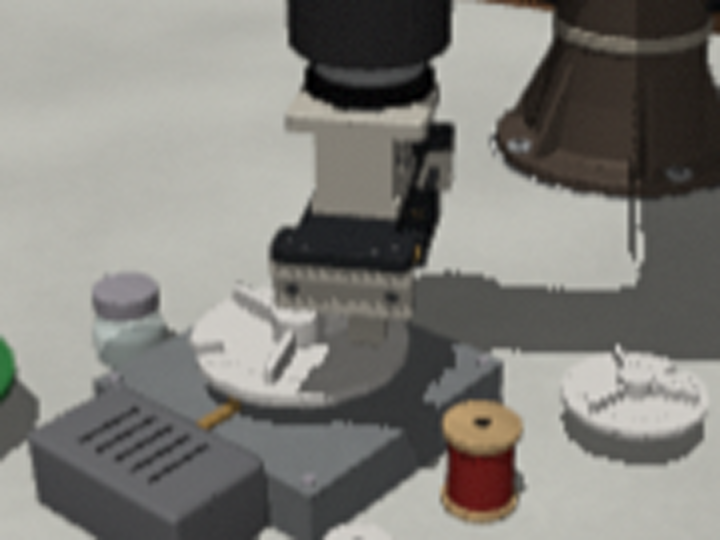

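View pics/topc4.png

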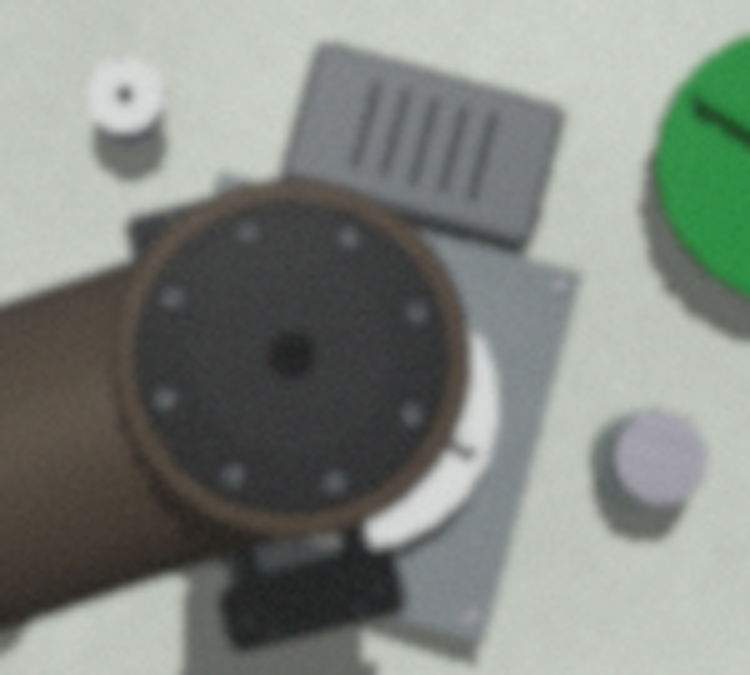

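```bash
python3 -m crank '[[0,0.0004,0.0041,-0.1,0,0,0],[0,0.0011,0.0085,-0.2,0,0,0],[0,0.0022,0.0129,-0.3,0,0,0],[0,0.0037,0.0171,-0.4,0,0,0],[0,0.0057,0.0212,-0.5,0,0,0],[0,0.0057,0.0212,-0.5,0,0,0]]'
python3 - <<'E'
from h import *
s=get_state();print(s["eef_pos"],s["force"],s["q"][5])
f=grab_frame("scene"); crop(f,200,165,290,225,8,"scenec5.png")
f=grab_frame("top"); crop(f,220,145,370,280,5,"topc5.png")
E
```

```text
t: 6.1
eef_pos: [0.5063, -0.0251, 0.0718]
ee_rot: [2.401, 1.571, 0.016]
force: [0.0, -0.7, -0.4]
width: 0.0006
[ 0.50626697 -0.02507766  0.07176448] [ 0.0106396  -0.74807117 -0.36928611] 0.4174914261430931
```

View pics/scenec5.png

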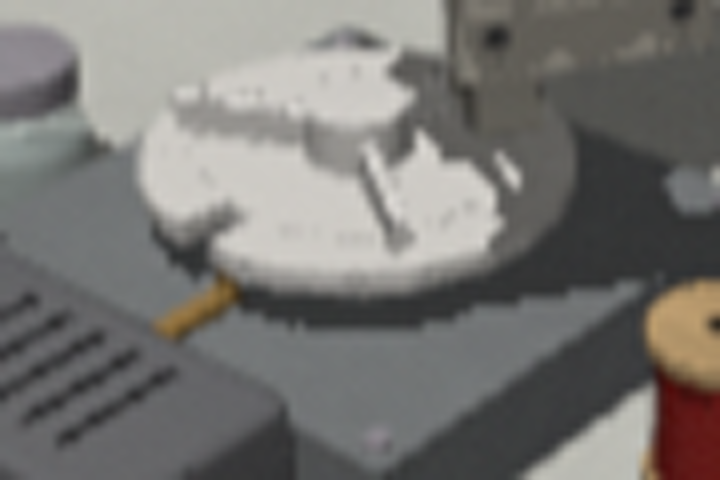

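View pics/topc5.png

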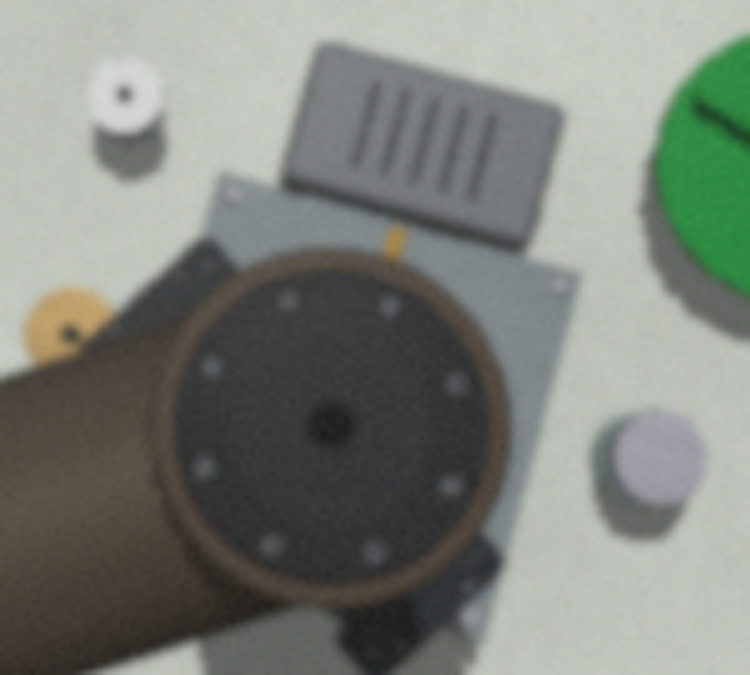

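The scene view shows the notch at crop about (212,228), just short of the foot bar at (230,290). The top view is blocked by the wrist. I'll estimate the angle that remains.

```bash
python3 - <<'E'
from h import *
f=grab_frame("scene")
q=lambda x,y,z:onz(f,(x+.5)/8-.5+200,(y+.5)/8-.5+165,z)
for nm,x,y,z in(("innermid",232,208,.066),("mid",212,225,.066),("bar",225,295,.045),("barend",170,327,.045),("boss",360,118,.086),("mouthL",172,240,.066),("mouthR",213,250,.066)):
    p=q(x,y,z); d=p[:2]-C0; print(nm,p.round(4),np.linalg.norm(d).round(4),np.arctan2(d[1],d[0]).round(3))
for r,t,z in((.06,-.262,.066),(.05,-.262,.066),(.07,-.262,.066),(.06,-.262,.055)):
    u,v=proj(f,[C0[0]+r*np.cos(t),C0[1]+r*np.sin(t),z]); print("target",r,z,(u+.5-200)*8-.5,(v+.5-165)*8-.5)
go(*(C0+.045*np.array([np.cos(2.43),np.sin(2.43)])),.072,4.0)
E
```

```text
innermid [ 0.5856 -0.0777  0.066 ] 0.0518 -0.406
mid [ 0.5967 -0.0784  0.066 ] 0.0624 -0.345
bar [ 0.602  -0.0721  0.045 ] 0.0657 -0.227
barend [ 0.6242 -0.0786  0.045 ] 0.0888 -0.242
boss [ 0.5497 -0.051   0.086 ] 0.0133 0.498
mouthL [ 0.6093 -0.0852  0.066 ] 0.0766 -0.373
mouthR [ 0.6088 -0.071   0.066 ] 0.0722 -0.191
target 0.06 0.066 229.0144097835364 227.89416987216055
target 0.05 0.066 251.85073627514635 214.56818049774665
target 0.07 0.066 205.8308018857897 241.4221649953547
target 0.06 0.055 230.91316641925232 257.7790874784084
row [-0.0004  0.0004  0.0038] wx -0.102 phi -2.385
```

```bash
python3 -m crank '[[0,0.0002,0.0012,-0.03,0,0,0],[0,0.0003,0.0024,-0.06,0,0,0],[0,0.0003,0.0024,-0.06,0,0,0],[0,0.0003,-0.003,-0.06,0,0,0],[-0.02,0.0003,-0.003,-0.06,0,0,0],[-0.06,0.0003,-0.003,-0.06,0,0,0],[-0.1,0.0003,-0.003,-0.06,0,0,0],[-0.1,0.03,-0.06,-0.06,0,0,0],[-0.1,0.06,-0.12,-0.06,0,0,0]]'
python3 - <<'E'
from h import *
s=get_state();print(s["eef_pos"],s["force"],s["q"])
f=grab_frame("scene"); crop(f,200,165,290,225,8,"scenec6.png")
f=grab_frame("top"); crop(f,220,145,370,280,5,"topc6.png")
E
```

```text
t: 7.38
eef_pos: [0.6306, 0.0129, 0.1735]
ee_rot: [2.529, 1.567, 0.207]
force: [0.8, 1.0, 0.6]
width: 0.0005
[0.63060786 0.01285482 0.17348053] [0.83534766 0.97217828 0.57502894] [ 3.29621901e-01  3.22007941e-01 -1.67641253e-01  4.67650937e-04
 -1.07780853e+00  4.89883644e-01]
```

View pics/scenec6.png

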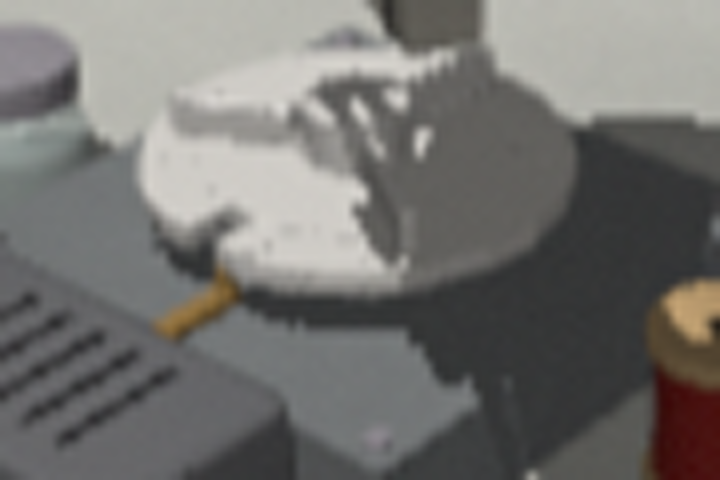

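View pics/topc6.png

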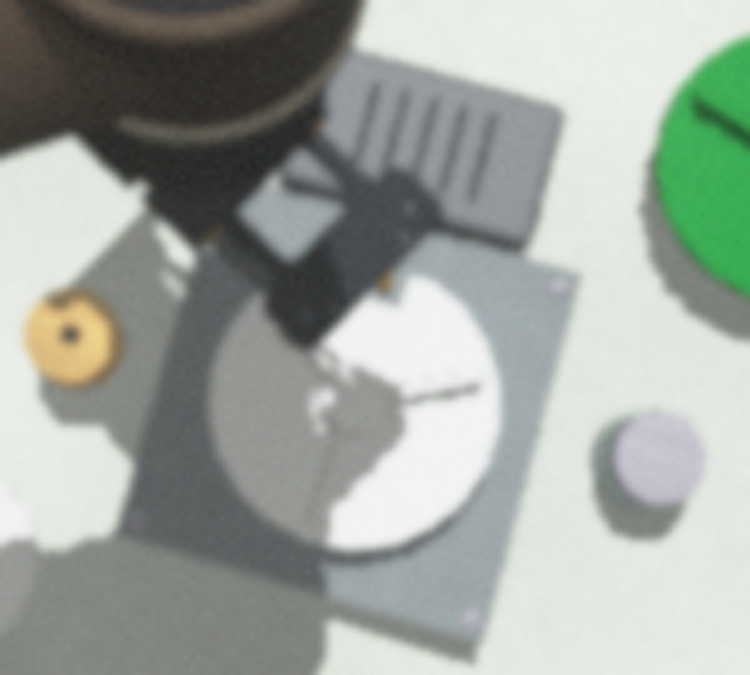

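The hand still hides the notch from above. I'll move it to the robot's left, staying high.

```bash
python3 - <<'E'
from h import *
go(.56,.2,.2)
E
```

```text
row [-0.0305 -0.1804 -0.0863] wx 0 phi -2.321
```

```bash
python3 -m crank '[[-0.02,-0.045,-0.022,0,0,0,0],[-0.03,-0.09,-0.044,0,0,0,0],[-0.03,-0.135,-0.066,0,0,0,0],[-0.03,-0.18,-0.086,0,0,0,0],[-0.03,-0.18,-0.086,0,0,0,0]]'
python3 - <<'E'
from h import *
s=get_state();print(s["eef_pos"],s["force"],s["q"])
f=grab_frame("scene"); crop(f,200,165,290,225,8,"scenec7.png")
f=grab_frame("top"); crop(f,255,175,335,255,8,"topc7.png")
E
```

```text
t: 8.1
eef_pos: [0.5545, 0.2007, 0.2016]
ee_rot: [3.116, 1.571, 0.798]
force: [-0.1, -0.3, -0.2]
width: 0.0005
[0.5545046  0.20073237 0.20158226] [-0.13350241 -0.2521463  -0.21880218] [ 6.78582719e-01  2.37062584e-01 -2.18450534e-01 -1.63770499e-05
 -1.11516012e+00  1.44920481e-01]
```

View pics/scenec7.png

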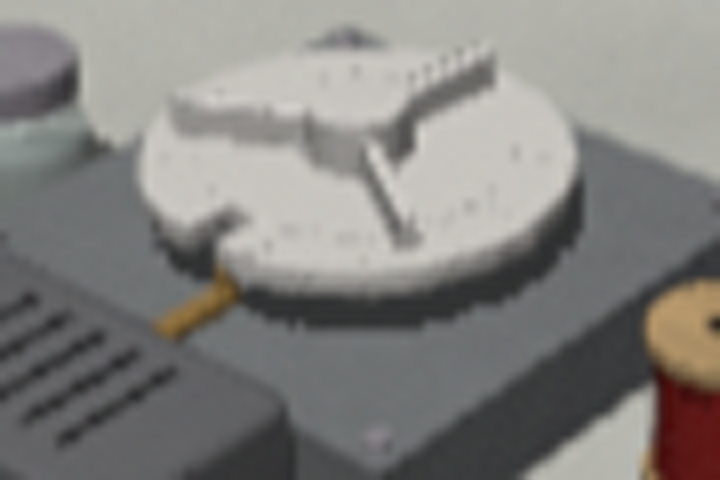

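View pics/topc7.png

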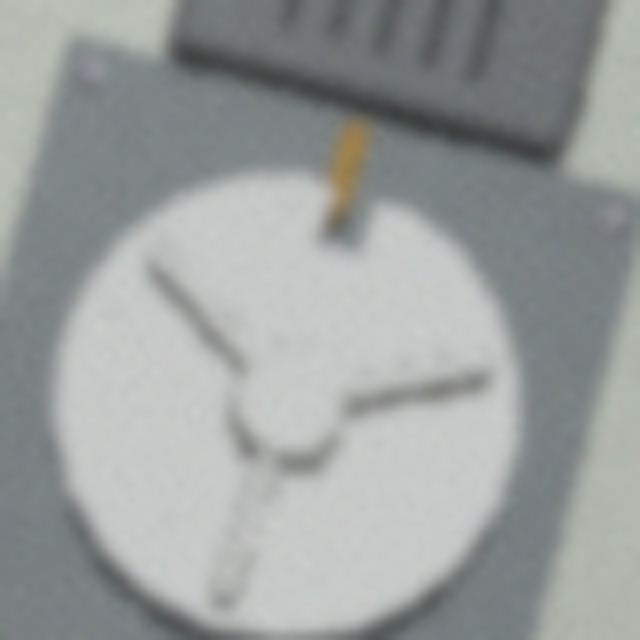

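```bash
cat > ang.py <<'E'
from h import *
def prof(f,r,z,ts):
    uv=np.array([proj(f,[C0[0]+r*np.cos(t),C0[1]+r*np.sin(t),z]) for t in ts],np.float32)
    return cv2.remap(f["pixels"],uv[None,:,:1].copy(),uv[None,:,1:].copy(),cv2.INTER_LINEAR)[0].astype(float)
def measure(f,z=.066):
    ts=np.linspace(-.65,.2,171)
    for r in(.056,.059,.062,.065):
        g=prof(f,r,z,ts); w=g[:,2]; wh=np.percentile(w,80); dk=np.clip(wh-w-15,0,None)   # blue channel: deck and brass both dark
        half=w<(wh+w.min())/2; e=ts[half]
        print("notch r",r,"edges",e.min().round(3),e.max().round(3),"mid",((e.min()+e.max())/2).round(3),"width mm",((e.max()-e.min())*r*1000).round(1))
    for r in(.078,.082,.086):
        g=prof(f,r,z-.021,ts); b=np.clip(g[:,0]-g[:,2]-15,0,None); print("bar",r,(b@ts/b.sum()).round(3))
if __name__=="__main__":
    for n in("top","scene"): print(n); measure(grab_frame(n))
E
python3 ang.py
```

```text
top
notch r 0.056 edges -0.41 -0.21 mid -0.31 width mm 11.2
notch r 0.059 edges -0.4 -0.215 mid -0.308 width mm 10.9
notch r 0.062 edges -0.4 -0.215 mid -0.308 width mm 11.5
notch r 0.065 edges -0.395 -0.21 mid -0.302 width mm 12.0
bar 0.078 -0.261
bar 0.082 -0.262
bar 0.086 -0.262
scene
notch r 0.056 edges -0.43 -0.24 mid -0.335 width mm 10.6
notch r 0.059 edges -0.41 -0.235 mid -0.322 width mm 10.3
notch r 0.062 edges -0.4 -0.23 mid -0.315 width mm 10.5
notch r 0.065 edges -0.405 -0.22 mid -0.312 width mm 12.0
bar 0.078 -0.241
bar 0.082 -0.244
bar 0.086 -0.243
```

The notch reads −0.308 rad against −0.262 for the bar, so it is about 0.05 rad (3 mm) short. I'll nudge it once more behind the same rib.

```bash
python3 - <<'E'
from h import *
t=2.25
x,y=C0+.045*np.array([np.cos(t),np.sin(t)])
go(x,y,.13,-2.32); go(x,y,.072,-2.32)
E
```

```text
row [0.0715 0.1164 0.1919] wx -0.002 phi -2.322
row [0.1295 0.1164 0.1919] wx -0.002 phi -2.322
```

```bash
python3 -m crank '[[0,0.029,0.048,0,0,0,0],[0,0.058,0.096,0,0,0,0],[0.02,0.087,0.144,0,0,0,0],[0.05,0.1164,0.1919,0,0,0,0],[0.07,0.1164,0.1919,0,0,0,0],[0.105,0.1164,0.1919,0,0,0,0],[0.129,0.1164,0.1919,0,0,0,0],[0.129,0.1164,0.1919,0,0,0,0],[0.129,0.1164,0.1919,0,0,0,0]]'
python3 - <<'E'
from h import *
from ang import measure
s=get_state();print(s["eef_pos"],s["force"])
measure(grab_frame("scene"))
for t in (2.35,2.4,2.45):
  x,y=C0+.045*np.array([np.cos(t),np.sin(t)]); go(x,y,.072,t+np.pi/2)
E
```

```text
t: 9.43
eef_pos: [0.5104, -0.0221, 0.0734]
ee_rot: [2.213, 1.57, -0.109]
force: [-0.4, 0.0, 0.2]
width: 0.0007
[ 0.51040035 -0.0221441   0.07339081] [-0.37110286  0.04576261  0.20622249]
notch r 0.056 edges -0.43 -0.24 mid -0.335 width mm 10.6
notch r 0.059 edges -0.41 -0.235 mid -0.322 width mm 10.3
notch r 0.062 edges -0.4 -0.235 mid -0.318 width mm 10.2
notch r 0.065 edges -0.4 -0.225 mid -0.312 width mm 11.4
bar 0.078 -0.241
bar 0.082 -0.245
bar 0.086 -0.244
row [ 0.0017 -0.0008  0.0054] wx 0.04 phi -2.322
row [ 0.0017 -0.0008  0.0076] wx -0.01 phi -2.322
row [ 0.0017 -0.0007  0.0099] wx -0.06 phi -2.322
```

```bash
python3 -m crank '[[0,0,0.003,0,0,0,0],[0,0,0.006,-0.02,0,0,0],[0,0,0.008,-0.03,0,0,0],[0,0,0.0095,-0.05,0,0,0],[0,0,0.0095,-0.05,0,0,0],[0,0,0.0095,-0.05,0,0,0]]'
python3 - <<'E'
from h import *
from ang import measure
measure(grab_frame("scene"))
E
```

```text
t: 10.22
eef_pos: [0.5034, -0.0285, 0.0726]
ee_rot: [2.432, 1.571, 0.161]
force: [0.8, 0.2, 0.7]
width: 0.0007
notch r 0.056 edges -0.36 -0.175 mid -0.268 width mm 10.4
notch r 0.059 edges -0.35 -0.165 mid -0.258 width mm 10.9
notch r 0.062 edges -0.345 -0.15 mid -0.248 width mm 12.1
notch r 0.065 edges -0.335 -0.155 mid -0.245 width mm 11.7
bar 0.078 -0.241
bar 0.082 -0.245
bar 0.086 -0.244
```

```bash
python3 -m crank '[[0,0,-0.006,0,0,0,0],[-0.02,0,-0.006,0,0,0,0],[-0.06,0,-0.006,0,0,0,0],[-0.1,0,-0.006,0,0,0,0],[-0.12,-0.03,-0.05,0,0,0,0],[-0.12,-0.06,-0.1,0,0,0,0],[-0.12,-0.09,-0.15,0,0,0,0],[-0.12,-0.12,-0.19,0,0,0,0],[-0.12,-0.12,-0.19,0,0,0,0]]'
python3 ang.py; python3 - <<'E'
from h import *
f=grab_frame("top"); crop(f,255,175,335,255,8,"topc8.png")
go(*C0,.12)
E
```

```text
t: 11.4
eef_pos: [0.5341, 0.1972, 0.1918]
ee_rot: [-0.195, 1.57, -2.463]
force: [0.4, -0.1, 0.1]
width: 0.0004
top
notch r 0.056 edges -0.33 -0.15 mid -0.24 width mm 10.1
notch r 0.059 edges -0.33 -0.165 mid -0.248 width mm 9.7
notch r 0.062 edges -0.335 -0.165 mid -0.25 width mm 10.5
notch r 0.065 edges -0.335 -0.17 mid -0.253 width mm 10.7
bar 0.078 -0.261
bar 0.082 -0.262
bar 0.086 -0.262
scene
notch r 0.056 edges -0.36 -0.165 mid -0.263 width mm 10.9
notch r 0.059 edges -0.35 -0.16 mid -0.255 width mm 11.2
notch r 0.062 edges -0.345 -0.15 mid -0.248 width mm 12.1
notch r 0.065 edges -0.335 -0.155 mid -0.245 width mm 11.7
bar 0.078 -0.24
bar 0.082 -0.244
bar 0.086 -0.244
row [0.0723 0.1652 0.1891] wx 0 phi -2.271
```

View pics/topc8.png

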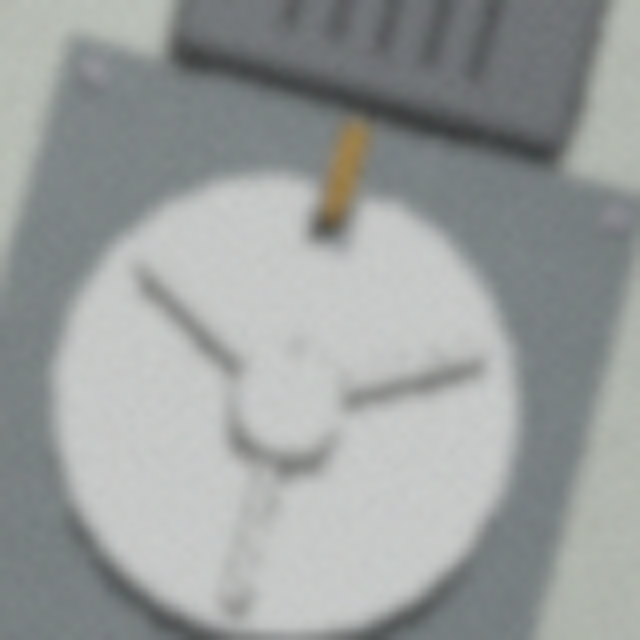

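The notch now lies within 0.015 rad of the bar in both views: +0.013 from the top and about −0.005 from the scene camera. Next I go over the boss and press.

```bash
python3 -m crank '[[0,0.033,0.038,0,0,0,0],[0,0.066,0.076,0,0,0,0],[0,0.1,0.114,0,0,0,0],[0.01,0.135,0.152,0,0,0,0],[0.04,0.165,0.189,0,0,0,0],[0.072,0.165,0.189,0,0,0,0],[0.09,0.165,0.189,0,0,0,0],[0.09,0.165,0.189,0,0,0,0]]'
python3 - <<'E'
from h import *
f=grab_frame("scene"); crop(f,200,150,290,225,8,"scenec9.png")
go(.5375,-.057,.073)
b=[onz(grab_frame("top"),(288.5)/8-.5+255,(403.5)/8-.5+175,.086)]
print(b)
E
```

```text
t: 12.55
eef_pos: [0.5368, -0.0583, 0.1015]
ee_rot: [-0.659, 1.568, -2.932]
force: [-0.7, -1.0, -0.1]
width: 0.0006
row [ 0.0296 -0.0008 -0.0005] wx 0 phi -2.273
[array([ 0.53589823, -0.05720907,  0.086     ])]
```

View pics/scenec9.png

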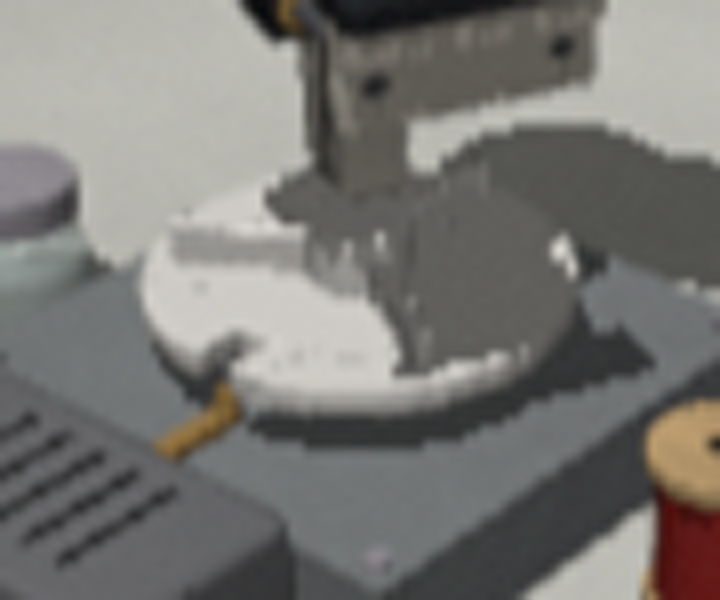

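The fingertips are centred over the boss with the notch still in line with the bar. I'll press down in small steps.

```bash
python3 -m crank '[[0.008,0,0,0,0,0,0],[0.014,0,0,0,0,0,0],[0.016,0,0,0,0,0,0],[0.018,0,0,0,0,0,0],[0.020,0,0,0,0,0,0],[0.020,0,0,0,0,0,0]]'
python3 -m crank '[[0.002,0,0,0,0,0,0],[0.004,0,0,0,0,0,0],[0.004,0,0,0,0,0,0]]'
```

```text
t: 13.4
eef_pos: [0.5384, -0.0568, 0.0825]
ee_rot: [2.616, 1.571, 0.345]
force: [0.4, -0.9, -0.4]
width: 0.0009
t: 13.78
eef_pos: [0.5385, -0.0568, 0.0784]
ee_rot: [2.45, 1.57, 0.178]
force: [0.8, -0.5, -0.0]
width: 0.0003
```

```bash
python3 - <<'E'
from h import *
s=get_state();print(s["eef_pos"],s["force"],s["moment"])
f=grab_frame("scene"); crop(f,200,150,290,225,8,"scenec10.png")
E
```

```text
[ 0.53854404 -0.0568003   0.07844223] [ 0.80212219 -0.5208008  -0.00553796] [-0.00397209  0.07817724  0.01047512]
```

View pics/scenec10.png

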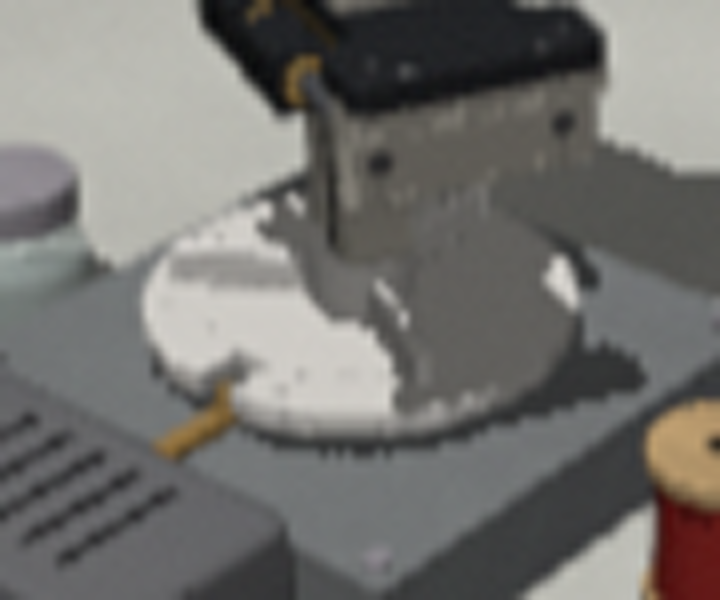

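The plate is going down: the gap under the rim is closing and the notch is over the bar. I'll carry on to the stop.

```bash
python3 -m crank '[[0.001,0,0,0,0,0,0],[0.002,0,0,0,0,0,0],[0.003,0,0,0,0,0,0],[0.004,0,0,0,0,0,0],[0.004,0,0,0,0,0,0]]'
python3 -m crank '[[0.001,0,0,0,0,0,0],[0.0015,0,0,0,0,0,0],[0.0015,0,0,0,0,0,0]]'
```

```text
t: 14.45
eef_pos: [0.5385, -0.0568, 0.0745]
ee_rot: [2.411, 1.571, 0.14]
force: [0.6, 0.3, 2.0]
width: 0.0004
t: 14.82
eef_pos: [0.5385, -0.0568, 0.0742]
ee_rot: [2.104, 1.57, -0.167]
force: [-4.4, 1.8, 14.0]
width: 0.0003
```

The force rose to 14 N at z = 0.0742, which matches the 0.074 expected when home. I'll back off and check.

```bash
python3 -m crank '[[-0.004,0,0,0,0,0,0],[-0.02,0,0,0,0,0,0],[-0.07,0,0,0,0,0,0],[-0.12,0,0,0,0,0,0],[-0.12,-0.04,-0.045,0,0,0,0],[-0.12,-0.08,-0.09,0,0,0,0],[-0.12,-0.12,-0.14,0,0,0,0],[-0.12,-0.165,-0.19,0,0,0,0],[-0.12,-0.165,-0.19,0,0,0,0]]'
python3 - <<'E'
from h import *
from ang import measure
s=get_state(); print(s["eef_pos"],s["force"])
for n in("top","scene"):
    f=grab_frame(n); print(n); measure(f,.054)
    crop(f,*((220,145,370,280) if n=="top" else (170,150,320,262)),5,n+"c11.png")
E
```

```text
t: 15.95
eef_pos: [0.5344, 0.1983, 0.1935]
ee_rot: [3.024, 1.57, 0.756]
force: [0.1, -0.4, -0.7]
width: 0.0003
[0.53444846 0.19826998 0.19354246] [ 0.13140948 -0.39105203 -0.71509151]
top
notch r 0.056 edges -0.345 -0.15 mid -0.248 width mm 10.9
notch r 0.059 edges -0.34 -0.155 mid -0.248 width mm 10.9
notch r 0.062 edges -0.34 -0.165 mid -0.253 width mm 10.8
notch r 0.065 edges -0.335 -0.17 mid -0.253 width mm 10.7
bar 0.078 -0.269
bar 0.082 -0.268
bar 0.086 -0.268
scene
notch r 0.056 edges -0.37 -0.165 mid -0.268 width mm 11.5
notch r 0.059 edges -0.34 -0.165 mid -0.253 width mm 10.3
notch r 0.062 edges -0.325 -0.155 mid -0.24 width mm 10.5
notch r 0.065 edges -0.32 -0.15 mid -0.235 width mm 11.0
bar 0.078 -0.408
bar 0.082 -0.395
bar 0.086 nanang.py:12: RuntimeWarning: invalid value encountered in scalar divide
  g=prof(f,r,z-.021,ts); b=np.clip(g[:,0]-g[:,2]-15,0,None); print("bar",r,(b@ts/b.sum()).round(3))
```

View pics/topc11.png

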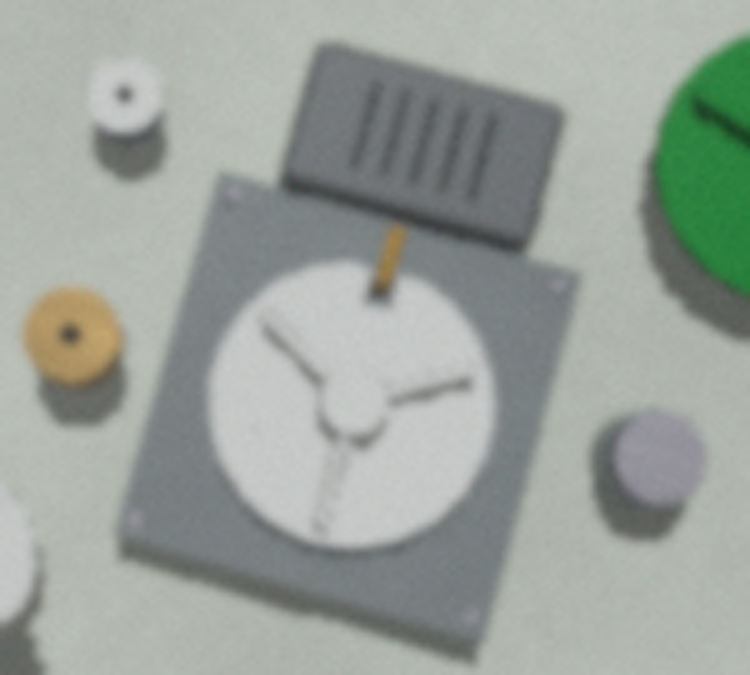

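View pics/scenec11.png

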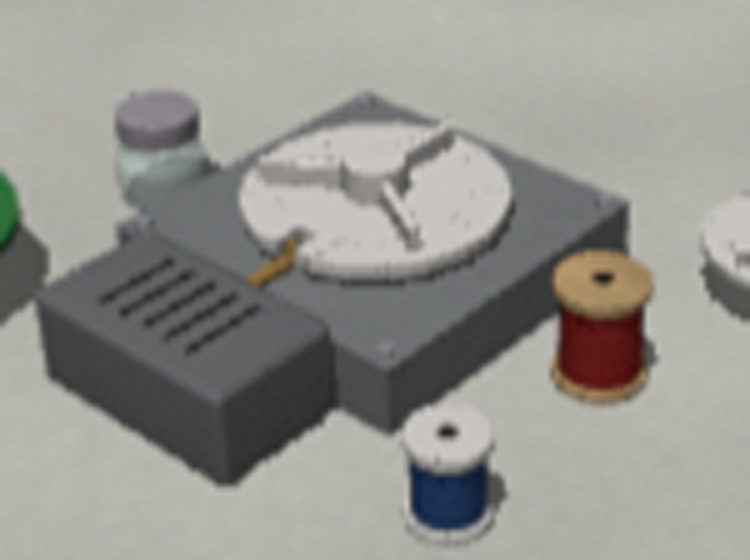

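The top view shows the pin and bar in the notch at crop (380,285). The plate sits level and low on the deck, and the spools and jar are at the same pixels as at the start: (73,335), (125,95) and (658,455). The hand is clear, so I'm handing in.

```bash
python3 -c "
from station import *
print(job_done())"
```

```text
the job is handed in; nothing more can be done
None
```

I turned the large white plate about 2.0 rad by one rib with the shut fingertips. The first pass stopped about 0.05 rad short, so I nudged it once more. I then pressed it down by the boss and handed the job in about 16 s into the run; no verdict was reported.

- **Alignment:** Before pressing, the notch was within 0.015 rad (under 1 mm) of the foot bar in both views. After pressing, the top view put the two about 0.02 rad (1.2 mm) apart.
- **Pressing home:** The force stayed near zero for most of the way, though about 5 N was expected. It then rose to 14 N at TCP z = 0.0742 m, which puts the underside at about 46 mm. I did not measure the plate's height separately from the camera images.
- **Failed check:** The last scene-view bar reading was unusable, because my script cast it onto the wrong height (33 mm instead of 45 mm). The picture itself shows the pin and bar in the notch and the plate level.
- **Surroundings:** The spools and the jar look unmoved in the last top picture, and the hand was well clear when I handed in.

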